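# Hang the ring spacer on the side hook

### The arm

A 6-joint arm with a two-finger parallel gripper is mounted at the origin on the work surface. World frame = base frame: x ahead of the robot, y to its left, z up, the work surface at z = 0. Lengths are in m, angles in rad, forces in N, time in s.
With the tool pointing down it reaches from about 0.4 to 0.825 m from the base axis. Payload 7 kg.
Tool frame: the origin (TCP) lies between the finger pads; the fingertips stand ctrl.tip_extent ahead of it and the grasp point (between the pads) lies 8 mm behind it (ctrl.tip_extent is the distance from the TCP to the fingertips, in m); z points along the fingers, y is the direction in which the jaws open and shut (so a half turn about z gives the same grasp; the last joint's range is limited). The gripper opens to 88 mm and grips with 3 to 60 N. Pads are 19 mm wide; open, the fingers measure 130 mm over their backs; the gripper's body (78 mm by 193 mm) begins 47 mm behind the grasp point.
Start: joints at [1.584, 0.359, 0.012, 0, -1.224, -0.288], TCP at [0.183, 0.65, 0.2] pointing down, gripper open.
Joint ranges: [-3.07, 3.07], [-1.43, 2.12], [-1.02, 1.25], [-3.03, 1.67], [-3.05, -0], [-3.03, 3.03]. Speed limits (rad/s): [2.39, 2.39, 3.01, 3.14, 3.14, 3.14].

### API

Orientations are given as a 3x3 rotation matrix whose columns are the frame's x, y, z axes.
In Python, from workcell import ctrl gives the robot as it stands.
- The arm moves only by the shell command python3 -m pendant 'ROWS' [OPENING]. ROWS is JSON, a list that holds one entry, the list of rows, each a list of 4 numbers: the shift along the world's x, y, z in mm, then the turn about the world's z in rad. In form: [[[tx, ty, tz, roll], ...]]. A call has 1 to 20 rows; each row is the pose to reach, as a shift and turn from the pose commanded when the call began; what a row does not reach only later rows make up. A row lasts 1/10 s, in which the tool goes at most 50 mm and 8.59 degrees, less where a joint would pass 70% of its speed; a pose out of reach is approached as far as the arm can. A call with a gripper value outside its range is refused whole. OPENING is the finger opening in mm, from 0 to 87.6, set as the call begins (- or left out, the last holds). The fingers move at their own pace and stop on an object; the grip force is fixed at half the most. Time passes only in rows, so rows that repeat a pose let the fingers close. It gives the time, the measured TCP pose, the force and the opening at its end, in the units of the state.
- ctrl.read_state(): the state, without advancing time (a new reading comes with each control period).
- ctrl.get_image(name): name is "side" or "top" or "wrist"; returns the picture (420x560x3 uint8, blue, green, red); there is no depth.
- ctrl.camera_info(name): a dict with "vertical_fov" (degrees; the focal length in pixels is half the picture's height over the tangent of half this angle, whatever the lens; pixels are square), "cx", "cy" (the principal point, pixels), "rvec" (rotation vector, rad) and "tvec" (3), from world to camera coordinates, as OpenCV has them. Camera axes: x right, y down, z forward; pixel columns grow to the right and rows downward; lengths in m; the calibration is good to about 2 mm. The wrist camera is an equidistant fisheye: a pixel r from the principal point sees the ray r / f radians off the axis. A picture is of the moment at which its call begins: read the wrist's pose just before it. camera_info takes no time and is no camera call; for the wrist camera it gives the pose at the moment of the call.
- ctrl.hand_in(): hands the job in, once; it reports no verdict.
The state is a dict: "time": time; "joints": joint angles; "joint_vel": joint speeds; "effort": joint torques, N m; "tcp_pos": TCP position; "tool_rot": TCP orientation; "contact_force": force on the tool from outside, world axes, zero at the start; "torque": the same for the moment, N m; "finger_gap": finger opening in m.
Only numpy, scipy, OpenCV 4.12 (cv2) and the standard library are available. Lean on these libraries where they do the work, as an engineer would, in place of code of your own. Each camera call takes 0.05 s, during which the arm holds its last target. There are 200 camera calls.

### The job

Take the ring spacer (the one with the open bore, not the solid blank) out of the slotted rack and hang it on the side hook: with its bore held above the hook's lip, bring it in sideways over the tip until it rests gently against the back plate for a moment, then lower it into the throat until it hangs from the hook by its bore, handle up, and let go. Never strike, force or drop it on the hook, and leave the stand's neighbours (blank, flange, bolt) where they are.

Things in the scene. Friction and masses are not known exactly. Their poses are not given: they have to be found in the camera images.
- spacer: Loose steel paddle spacer, 0.45 to 0.75 kg: flat ring 120 mm across, open bore 70 mm across, 8 mm thick, with a flat handle on its rim. Origin at the bore's centre; y is the ring's axis (thickness), z points along the handle. It starts upright in one of the rack's two slots (either), handle up, origin about 70 mm above the table.
- grip (a point): Point on the spacer's handle, 110 mm from the bore's centre: a good place to grip across the 8 mm. The handle is 28 mm wide and 8 mm thick, clear of the ring from 60 mm to its free end at 130 mm from the bore's centre. Axes as the spacer's.
- blank: Bystander in the other slot: a smaller paddle without bore, a solid steel disc 90 mm across, 8 mm thick, 0.45 kg, its handle's free end 85 mm from the disc's centre. Origin at the disc's centre, about 55 mm above the table, axes as the spacer's; its handle top is 140 mm above the table. Stays in the rack.
- rack: Fixed wooden block 150 x 150 mm, 55 mm high, with two slots 11 mm wide, open at the top, running along its x, at y = -40 and y = +40 mm. Origin at the centre of its underside. A disc standing in a slot is clear of the rack after a lift of 50 mm.
- stand: Fixed stand with the side hook: base plate 130 x 200 x 12 mm; at y = +120 mm a post with a clamp (top 186 mm above the table) that holds a level hook bar 20 mm wide, pointing along the stand's -y with its tip at the -y end. Origin on the table below point throat_mid. The hook is rigid and does not give; over 15 N on it counts as forcing.
- throat_mid (a point): Point of the stand, 165 mm above the table: where the centre of the throat's floor would be with the bar in its middle setting. The bar is really clamped anywhere up to 35 mm either way along y from there, which is NOT measured: seek the back plate by touch (middle setting: its face at y = +5.5 mm). Axes as the stand's.
- lip_mid (a point): Middle-setting place of the lip's top, 185 mm above the table. From tip inwards along +y: lip 8 mm thick, 20 wide; throat 11 mm wide, 20 mm deep, floor flat, 20 mm wide in x, 165 mm above the table; back plate 8 mm thick, 40 wide, top 205 mm above the table. A spacer hanging home has its origin about 130 mm above the table, near x = 0.
- flange: Bystander: loose dark steel neck flange lying on the table, 110 mm across, 40 mm high. Origin at the centre of its underside.
- bolt: Bystander: loose steel bolt standing on its head, 32 mm across the head, 70 mm high. Origin at the centre of its underside.

How it is judged:
By the outcome, as a careful person would: the job done as asked, in the order asked, and still so for the second after the job is handed in, with the robot touching nothing.
It also fails if it takes over 64 s, if anything falls off the work surface, if the arm or the gripper's body presses on something with over 40 N, if the wrist force passes 120 N, or if a joint passes its speed limit or range.

## Working session

There is one attempt and no reset: what is moved stays moved. The work goes in short steps, Python scripts to look and compute and a shell command to move; the robot and the scene stay as the last step left them, time stands still between calls to the robot, and variables do not carry over. Pictures are saved under pics/ and viewed, about 8 in all and at most 12, crops included, and the job is handed in when it is done.

```bash
mkdir -p pics; ls; python3 - <<'E'
from workcell import ctrl
import cv2
s=ctrl.read_state()
print(s['time'],s['tcp_pos'],s['tool_rot'],s['finger_gap'],ctrl.tip_extent,s['contact_force'])
for n in ['side','top']:
    print(n,ctrl.camera_info(n))
    cv2.imwrite(f'pics/{n}1.png',ctrl.get_image(n))
E
```

```text
pics
0.0 [0.18306074 0.64915114 0.19923273] [[ 9.62444438e-01 -2.71478580e-01 -2.90290746e-04]
 [-2.71478686e-01 -9.62443074e-01 -1.62842693e-03]
 [ 1.62694712e-04  1.64607819e-03 -9.99998632e-01]] 0.08755324909651885 0.011 [-0.52004597  0.40572248 -0.74659691]
side {'vertical_fov': 50.40463134722697, 'cx': 282.6019004740068, 'cy': 209.09842296204837, 'rvec': array([ 0.47459811, -2.78590823,  1.11182744]), 'tvec': array([0.53804839, 0.25070363, 0.68133866])}
top {'vertical_fov': 46.01728350011309, 'cx': 275.55882780467044, 'cy': 209.65472653399576, 'rvec': array([ 2.15323785, -2.175291  ,  0.1240258 ]), 'tvec': array([-0.02184105,  0.60302032,  1.08640169])}
```

View pics/side1.png

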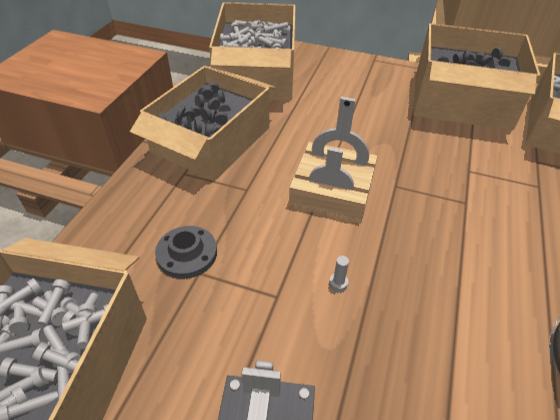

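View pics/top1.png

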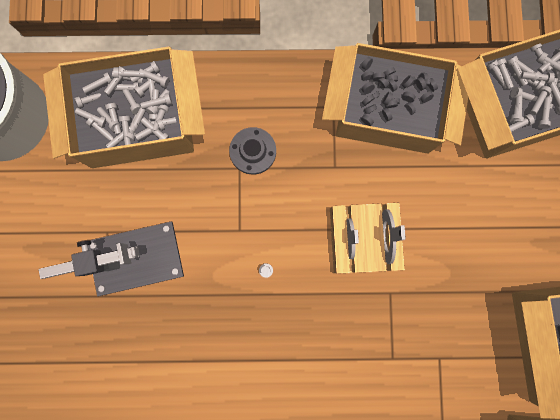

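Side: spacer behind (handle top ~(347,102)), blank in front, stand bottom at ~(265,385). Top: stand (about (135,258)), bolt (265,270), flange (252,150), rack (368,238); spacer in the right slot, handle end ~(400,233). Now enlarged crops.

```bash
python3 - <<'E'
import cv2,numpy as np
t=cv2.imread('pics/top1.png')
a=cv2.resize(t[195:285,320:420],None,fx=4,fy=4,interpolation=cv2.INTER_CUBIC)
b=cv2.resize(t[210:310,30:200],None,fx=4,fy=4,interpolation=cv2.INTER_CUBIC)
b=cv2.resize(b[:,:],(680,400))
o=np.zeros((400,0,3),np.uint8)
c=np.zeros((400,800,3),np.uint8)
# two crops stacked
c=np.zeros((600,700,3),np.uint8)
c[:400,:680]=b
cv2.imwrite('pics/c_stand.png',b); cv2.imwrite('pics/c_rack.png',cv2.resize(t[195:285,320:420],(800,720//1*5//6)) if 0 else cv2.resize(t[195:285,320:420],None,fx=6,fy=6,interpolation=cv2.INTER_CUBIC))
E
cat > h.py <<'E'
import cv2,numpy as np
from workcell import ctrl
def cam(n):
    i=ctrl.camera_info(n); f=210/np.tan(np.radians(i['vertical_fov'])/2)
    K=np.array([[f,0,i['cx']],[0,f,i['cy']],[0,0,1.]])
    return K,cv2.Rodrigues(i['rvec'])[0],np.array(i['tvec'])
def ray(n,u,v):
    K,R,t=cam(n); return -R.T@t, R.T@np.linalg.inv(K)@[u,v,1]
def atz(n,u,v,z):
    o,d=ray(n,u,v); return o+d*(z-o[2])/d[2]
def proj(n,p):
    K,R,t=cam(n); q=K@(R@np.array(p)+t); return q[:2]/q[2]
E
```

```text
(no output)
```

View pics/c_stand.png

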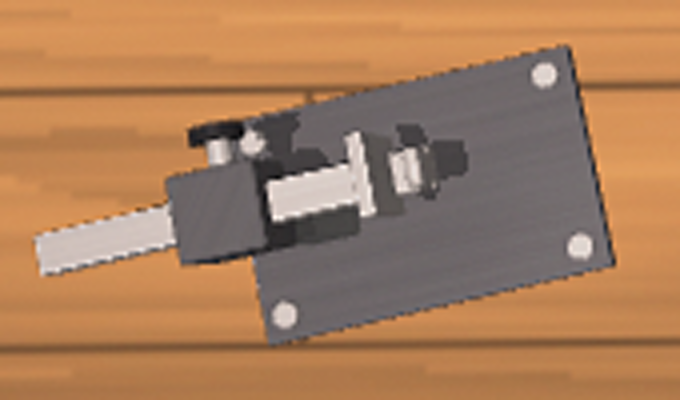

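View pics/c_rack.png

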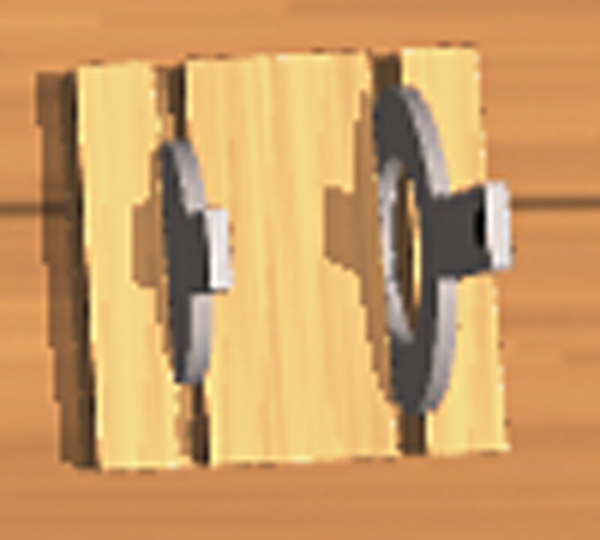

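Stand crop: base corners (568,45), (615,265), (268,343); back plate top strip ~(354,135)–(370,212); lip top ~(405,171). Rack crop: top corners (78,67),(480,45),(508,450),(100,468); spacer handle end face ~(487,183)–(512,268).

```bash
python3 - <<'E'
from h import *
S=lambda u,v:((u+.5)/4+29.5,(v+.5)/4+209.5)
R=lambda u,v:((u+.5)/6+319.5,(v+.5)/6+194.5)
P=lambda f,u,v,z:atz('top',*f(u,v),z)
np.set_printoptions(precision=4,suppress=True)
c=[P(R,*q,.055) for q in [(78,67),(480,45),(508,450),(100,468)]]
print('rack',np.mean(c,0)); 
for i in range(4): d=c[(i+1)%4]-c[i]; print(np.linalg.norm(d),np.degrees(np.arctan2(d[1],d[0])))
h=[P(R,*q,.2) for q in [(487,183),(508,182),(512,268),(490,269)]]
print('handle',np.mean(h,0)); d=h[3]-h[0]; print(np.degrees(np.arctan2(d[1],d[0])),np.linalg.norm(d))
print('slots@55', P(R,387,52,.055),P(R,413,455,.055),P(R,170,62,.055),P(R,200,463,.055))
b=[P(S,*q,.012) for q in [(568,45),(615,265),(268,343)]]
print('base',b)
d1=b[1]-b[0];d2=b[2]-b[1]
for d in(d1,d2):print(np.linalg.norm(d),np.degrees(np.arctan2(d[1],d[0])))
print('stand centre',(b[0]+b[2])/2)
print('lip',P(S,405,171,.185),'back',P(S,361,174,.205))
bp=P(S,370,212,.205)-P(S,353,135,.205);print(np.degrees(np.arctan2(bp[1],bp[0])),np.linalg.norm(bp))
print('bar',P(S,56,254,.175),'flange',P(lambda u,v:(u,v),252,150,.02),'bolt',P(lambda u,v:(u,v),265,270,.07))
print(proj('side',np.mean(h,0)))
E
```

```text
rack [ 0.537  -0.2319  0.055 ]
0.1496004062210655 -87.42660102148591
0.14939204848163434 -178.27436278779945
0.1494212485716495 91.91529977883934
0.14767331597092756 1.7891126721822141
handle [ 0.5381 -0.2712  0.2   ]
179.77481218018988 0.027533180700470426
slots@55 [ 0.6123 -0.2697  0.055 ] [ 0.4638 -0.2741  0.055 ] [ 0.6094 -0.1891  0.055 ] [ 0.4617 -0.1961  0.055 ]
base [array([0.5817, 0.2117, 0.012 ]), array([0.4557, 0.1833, 0.012 ]), array([0.414 , 0.3792, 0.012 ])]
0.1290834906162117 -167.2877441144001
0.2003651074506997 102.03318287983936
stand centre [0.4978 0.2954 0.012 ]
lip [0.5052 0.2537 0.185 ] back [0.5034 0.2688 0.205 ]
-166.18494158896647 0.03759170592349471
bar [0.4669 0.4257 0.175 ] flange [0.7445 0.0253 0.02  ] bolt [ 0.4676 -0.0037  0.07  ]
[347.7989  98.2023]
```

```bash
python3 -m pendant '[[[0,0,75,0],[0,0,150,0],[90,-100,150,0.05],[180,-200,150,0.1],[267,-300,150,0.15],[267,-300,150,0.2],[267,-300,150,0.25],[267,-300,150,0.3],[290,-400,150,0.3],[290,-400,150,0.3],[320,-520,150,0.3],[320,-520,150,0.3],[320,-520,150,0.3],[340,-640,150,0.3],[340,-640,150,0.3],[350,-760,150,0.3],[350,-760,150,0.3],[350,-760,150,0.3]]]'; python3 -m pendant '[[[0,-60,-20,0],[2,-110,-50,0],[5,-161,-60,0],[5,-161,-60,0],[5,-161,-60,0],[5,-161,-60,0],[5,-161,-60,0],[5,-161,-60,0]]]'
python3 - <<'E'
from h import *
s=ctrl.read_state();print(s['joints'],s['tool_rot'])
i=ctrl.camera_info('wrist');print(i)
cv2.imwrite('pics/w1.png',ctrl.get_image('wrist'))
f=210/np.tan(np.radians(i['vertical_fov'])/2)
R=cv2.Rodrigues(i['rvec'])[0];t=np.array(i['tvec'])
for p in [(.538,-.2717,.2),(.538,-.2717,.055)]:
    q=R@np.array(p)+t; th=np.arctan2(np.hypot(q[0],q[1]),q[2]);print(f*th*q[:2]/np.hypot(q[0],q[1])+[i['cx'],i['cy']])
E
```

```text
time: 1.9
tcp_pos: [0.5231, -0.048, 0.3499]
tool_rot: [[1.0, 0.025, -0.0], [0.025, -1.0, 0.0], [-0.0, -0.0, -1.0]]
contact_force: [1.9, 1.1, 0.4]
finger_gap: 0.0877
time: 2.7
tcp_pos: [0.5287, -0.2061, 0.2905]
tool_rot: [[1.0, 0.027, 0.001], [0.027, -1.0, 0.0], [0.001, -0.0, -1.0]]
contact_force: [0.2, -0.2, -0.4]
finger_gap: 0.0879
[-2.70069002e-02  1.35080538e-01 -8.23201711e-02 -1.00111988e-04
 -1.35250944e+00  1.62441001e+00] [[ 9.99646240e-01  2.65820359e-02  8.88493715e-04]
 [ 2.65819808e-02 -9.99646634e-01  7.37706747e-05]
 [ 8.90140726e-04 -5.01266547e-05 -9.99999603e-01]]
{'vertical_fov': 65.70646984690485, 'cx': 277.139575107514, 'cy': 207.02018032272676, 'rvec': array([-2.09857743,  2.04453829,  0.28568824]), 'tvec': array([-0.2207158 ,  0.44454635,  0.62109758])}
[350.18869037 194.39855763]
[326.40088675 168.38614532]
```

View pics/w1.png

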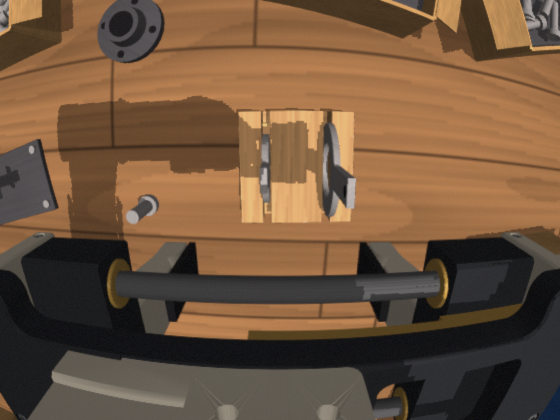

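Wrist view: handle end at about (350,190), predicted (350,194) — consistent. Descending and gripping.

```bash
python3 -m pendant '[[[5,-40,0,0],[9,-66,0,0],[9,-66,0,0],[9,-66,-40,0],[9,-66,-80,0],[9,-66,-105,0],[9,-66,-118,0],[9,-66,-118,0],[9,-66,-118,0],[9,-66,-118,0]]]' 60;  python3 -m pendant '[[[0,0,0,0],[0,0,0,0],[0,0,0,0],[0,0,0,0],[0,0,0,0],[0,0,0,0],[0,0,0,0],[0,0,0,0],[0,0,0,0],[0,0,0,0],[0,0,0,0],[0,0,0,0]]]' 0
```

```text
time: 3.75
tcp_pos: [0.5386, -0.2732, 0.1739]
tool_rot: [[1.0, 0.026, 0.003], [0.026, -1.0, -0.001], [0.003, 0.001, -1.0]]
contact_force: [0.1, -0.1, 0.7]
finger_gap: 0.0602
time: 4.95
tcp_pos: [0.5379, -0.2734, 0.1729]
tool_rot: [[1.0, 0.025, 0.001], [0.025, -1.0, -0.001], [0.001, 0.001, -1.0]]
contact_force: [-0.8, 0.3, 5.0]
finger_gap: 0.0005
```

The gap is ~0: the handle isn't between the pads. Looking.

```bash
python3 - <<'E'
from h import *
a=ctrl.get_image('side')[60:240,250:430];b=ctrl.get_image('top')[160:310,310:460]
cv2.imwrite('pics/m1.png',np.hstack([cv2.resize(a,(400,400)),cv2.resize(b,(400,400))]))
s=ctrl.read_state();print(s['finger_gap'],s['contact_force'])
E
```

```text
0.0004423509395738074 [-0.69225269 -0.16274322  5.99810594]
```

View pics/m1.png

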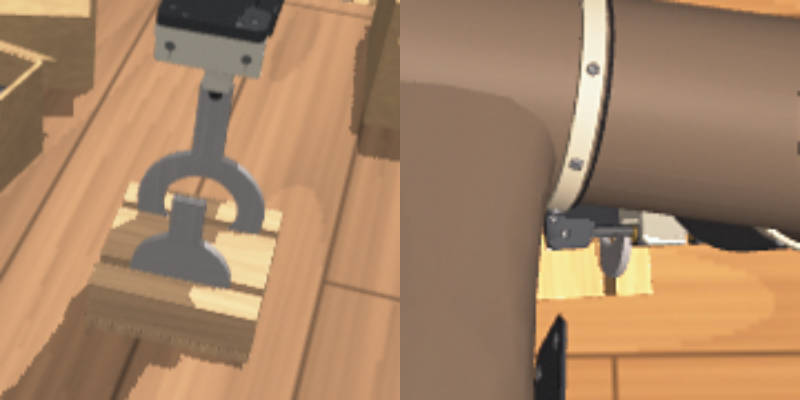

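```bash
python3 - <<'E'
from h import *
for z in (.21,.2,.19,.18,.162,.15): print(z,proj('side',(.538,-.2734,z)),proj('side',(.538,-.2654,z)))
s=ctrl.read_state();print(s['tcp_pos'],s['time'],s['torque'])
a=ctrl.get_image('side')[70:140,310:400]
cv2.imwrite('pics/m2.png',cv2.resize(a,(720,560),interpolation=cv2.INTER_CUBIC))
E
```

```text
0.21 [348.7889286   92.87979045] [347.79353097  95.1299079 ]
0.2 [348.10897891  97.60108145] [347.11806063  99.86131832]
0.19 [347.44087487 102.24012112] [346.45443207 104.50978165]
0.18 [346.7843096 106.7990403] [345.80233658 109.07746018]
0.162 [345.63063024 114.8097152 ] [344.65668319 117.10232238]
0.15 [344.88093263 120.01530708] [343.91231853 122.31631106]
[ 0.53792995 -0.2734145   0.17290048] 5.05 [-0.04152218  0.17978005 -0.03560902]
```

View pics/m2.png

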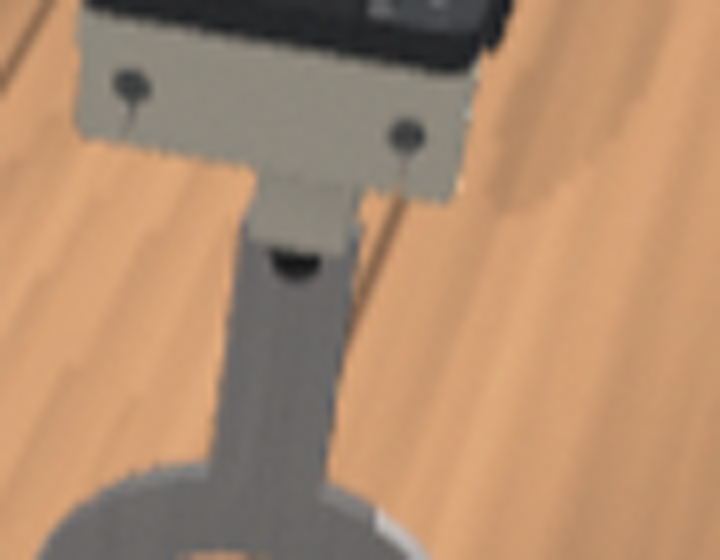

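```bash
python3 - <<'E'
from h import *
a=ctrl.get_image('wrist')
cv2.imwrite('pics/w2.png',np.hstack([cv2.resize(a[90:390,130:430],(500,500),interpolation=cv2.INTER_CUBIC)]))
s=ctrl.read_state();print(s['time'],s['finger_gap'],s['contact_force'])
i=ctrl.camera_info('wrist')
f=210/np.tan(np.radians(i['vertical_fov'])/2)
R=cv2.Rodrigues(i['rvec'])[0];t=np.array(i['tvec'])
print('cam',-R.T@t)
for p in [(.538,-.2734,.162),(.538,-.2734,.181),(.538,-.2734,.2),(.538,-.2734,.23)]:
    q=R@np.array(p)+t; th=np.arctan2(np.hypot(q[0],q[1]),q[2]);u=f*th*q[:2]/np.hypot(q[0],q[1])+[i['cx'],i['cy']];print((u-[130,90])*5/3)
E
```

```text
5.15 0.0005795571933799279 [-0.30529947  0.44469456  5.18932528]
cam [ 0.61222732 -0.27253184  0.35810769]
[242.49881003 241.16146186]
[242.26391964 260.14774135]
[241.98425291 282.94281388]
[241.4190318  329.66902285]
```

View pics/w2.png

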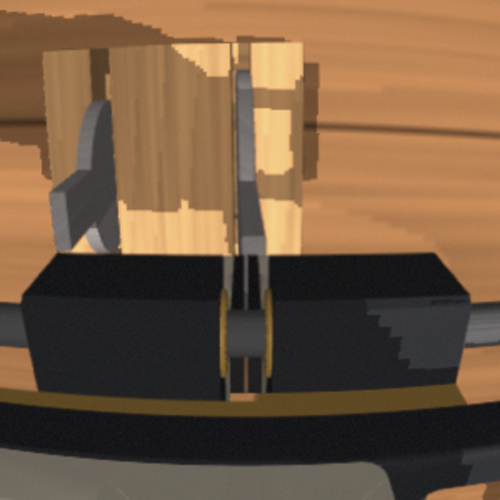

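```bash
python3 -m pendant '[[[0,0,2,0],[0,0,4,0],[0,0,6,0],[0,0,8,0],[0,0,8,0],[0,0,8,0],[0,0,8,0]]]'
python3 - <<'E'
from h import *
a=ctrl.get_image('wrist')[225:345,205:355]; b=ctrl.get_image('side')[70:190,290:400]
cv2.imwrite('pics/m3.png',np.hstack([cv2.resize(a,(450,500),interpolation=cv2.INTER_CUBIC),cv2.resize(b,(350,500),interpolation=cv2.INTER_CUBIC)]))
E
```

```text
time: 5.85
tcp_pos: [0.5373, -0.273, 0.1798]
tool_rot: [[1.0, 0.025, -0.0], [0.025, -1.0, 0.0], [-0.0, -0.0, -1.0]]
contact_force: [0.2, -0.1, -0.6]
finger_gap: 0.0004
```

View pics/m3.png

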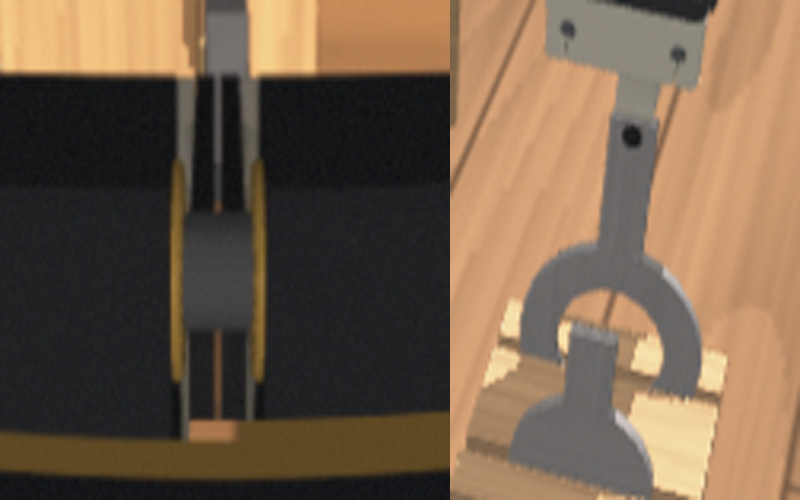

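The jaws closed just above the handle: the fingertips are about 27 mm behind the reported TCP, not 11 mm ahead (contact with the handle top, z=0.200, came at TCP z≈0.173, and the side view agrees). Nothing moved. I'll reopen, go lower and watch the force.

```bash
python3 -m pendant '[[[0,1,0,0],[0,1,0,0],[0,1,0,0],[0,1,0,0],[0,1,0,0],[0,1,0,0],[0,1,-5,0],[0,1,-10,0],[0,1,-15,0],[0,1,-18,0],[0,1,-18,0]]]' 50; python3 -m pendant '[[[0,0,-4,0],[0,0,-8,0],[0,0,-12,0],[0,0,-16,0],[0,0,-16,0],[0,0,-16,0],[0,0,-16,0]]]';python3 -m pendant '[[[0,0,0,0],[0,0,0,0],[0,0,0,0],[0,0,0,0],[0,0,0,0],[0,0,0,0],[0,0,0,0],[0,0,0,0],[0,0,0,0],[0,0,0,0]]]' 0
```

```text
time: 7.05
tcp_pos: [0.537, -0.272, 0.1612]
tool_rot: [[1.0, 0.025, -0.001], [0.025, -1.0, 0.0], [-0.001, -0.0, -1.0]]
contact_force: [-0.1, -0.3, 0.4]
finger_gap: 0.0499
time: 7.75
tcp_pos: [0.5376, -0.2721, 0.1462]
tool_rot: [[1.0, 0.025, 0.0], [0.025, -1.0, -0.0], [0.0, 0.0, -1.0]]
contact_force: [-0.1, -0.2, -0.7]
finger_gap: 0.0502
time: 8.75
tcp_pos: [0.5374, -0.2719, 0.1459]
tool_rot: [[1.0, 0.025, -0.0], [0.025, -1.0, 0.0], [0.0, -0.0, -1.0]]
contact_force: [-0.3, 0.4, 1.4]
finger_gap: 0.008
```

Gripped (gap 8 mm). Lift and carry to in front of the hook's tip.

```bash
python3 -m pendant '[[[0,0,4,0],[0,0,10,0],[0,0,20,0],[0,0,30,0],[0,0,40,0],[0,0,50,0],[0,0,60,0],[0,0,75,0],[0,0,90,0],[0,0,110,0],[0,0,130,0],[0,0,145,0],[0,0,154,0],[0,0,154,0]]]'; python3 -m pendant '[[[0,10,0,0],[-1,30,0,0.01],[-2,55,0,0.02],[-4,85,0,0.03],[-5,115,0,0.05],[-7,145,0,0.06],[-8,175,0,0.07],[-10,205,0,0.09],[-11,235,0,0.1],[-13,265,0,0.11],[-14,295,0,0.13],[-15,325,0,0.14],[-17,355,0,0.15],[-18,385,0,0.16],[-20,415,0,0.17],[-21,440,0,0.18],[-22,460,0,0.19],[-22,474,0,0.19],[-22,479,0,0.19],[-22,479,0,0.19]]]'; python3 -m pendant '[[[0,0,-10,0],[0,0,-25,0],[0,0,-40,0],[0,0,-52,0],[0,0,-60,0],[0,0,-64,0],[0,0,-64,0],[0,0,-64,0],[0,0,-64,0],[0,0,-64,0]]]'
python3 - <<'E'
from h import *
a=ctrl.get_image('top')[180:310,40:240]; b=ctrl.get_image('side')[210:420,150:400]
cv2.imwrite('pics/p1.png',np.vstack([cv2.resize(a,(450,292)),cv2.resize(b,(450,378))])[:600] if 0 else np.hstack([cv2.resize(a,(400,260)),np.zeros((260,0,3),np.uint8)]))
c=np.zeros((420,800,3),np.uint8);c[:260,:400]=cv2.resize(a,(400,260),interpolation=cv2.INTER_CUBIC);c[:336,400:]=cv2.resize(b,(400,336),interpolation=cv2.INTER_CUBIC)
cv2.imwrite('pics/p1.png',c)
E
```

```text
time: 10.15
tcp_pos: [0.5379, -0.2723, 0.3015]
tool_rot: [[1.0, 0.025, 0.002], [0.025, -1.0, -0.001], [0.002, 0.001, -1.0]]
contact_force: [-0.6, 0.6, -6.4]
finger_gap: 0.0078
time: 12.15
tcp_pos: [0.5151, 0.2072, 0.2993]
tool_rot: [[0.977, 0.214, -0.001], [0.214, -0.977, -0.001], [-0.001, 0.001, -1.0]]
contact_force: [-0.3, 0.2, -5.9]
finger_gap: 0.0079
time: 13.15
tcp_pos: [0.5157, 0.2072, 0.2365]
tool_rot: [[0.977, 0.214, 0.001], [0.214, -0.977, 0.001], [0.001, -0.0, -1.0]]
contact_force: [0.2, 0.1, -5.9]
finger_gap: 0.0078
```

View pics/p1.png

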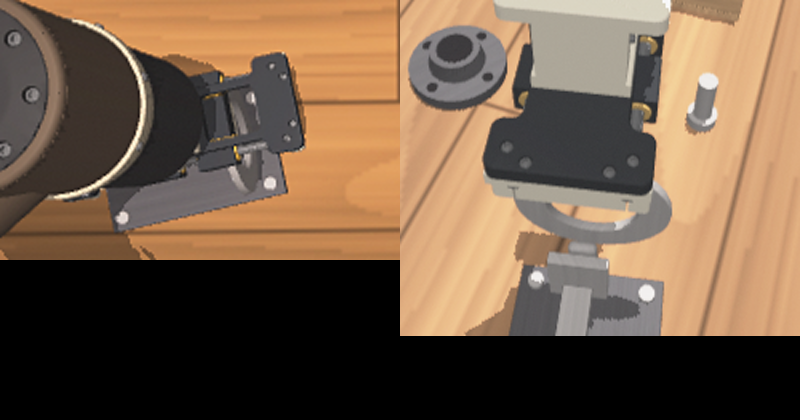

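Ring held upright ahead of the lip (lip ≈(583,245) in the right view, ring above/behind it). Check the lateral alignment by projection, then creep in.

```bash
python3 - <<'E'
from h import *
cr=lambda p:(proj('side',p)-[150,210])*1.6+[400,0]
x=np.array([.977,.214,0])
c=np.array([.5158,.2072,.1605])
print('ring edges',cr(c+.06*x),cr(c-.06*x),'lip',cr((.5052,.2537,.185)),'bp ends',cr(np.array([.5034,.2688,.205])+.02*x),cr(np.array([.5034,.2688,.205])-.02*x))
E
python3 -m pendant '[[[-1,5,0,0],[-2,10,0,0],[-4,17,0,0],[-5,23,0,0],[-6,28,0,0],[-6.4,29.3,0,0],[-6.4,29.3,0,0],[-6.4,29.3,0,0]]]'
python3 -m pendant '[[[-0.3,1.5,0,0],[-0.6,3,0,0],[-1,4.4,0,0],[-1.3,5.9,0,0],[-1.6,7.3,0,0],[-1.9,8.8,0,0],[-2.1,9.8,0,0],[-2.1,9.8,0,0]]]'
```

```text
ring edges [515.04012694 194.76273029] [673.11841746 212.99590666] lip [584.82436734 250.88650975] bp ends [548.48630082 256.17950732] [609.66786016 263.56251233]
time: 14.05
tcp_pos: [0.509, 0.2362, 0.2359]
tool_rot: [[0.977, 0.214, -0.0], [0.214, -0.977, -0.0], [-0.0, 0.0, -1.0]]
contact_force: [0.2, 0.3, -5.3]
finger_gap: 0.0081
time: 14.85
tcp_pos: [0.5069, 0.2462, 0.2359]
tool_rot: [[0.977, 0.214, 0.0], [0.214, -0.977, 0.0], [0.0, -0.0, -1.0]]
contact_force: [0.7, -0.6, -5.6]
finger_gap: 0.008
```

```bash
python3 -m pendant '[[[-0.2,1,0,0],[-0.4,2,0,0],[-0.6,2.9,0,0],[-0.9,3.9,0,0],[-0.9,3.9,0,0],[-0.9,3.9,0,0]]]'|grep -E 'pos|force'
python3 -m pendant '[[[-0.2,1,0,0],[-0.4,2,0,0],[-0.6,2.9,0,0],[-0.9,3.9,0,0],[-0.9,3.9,0,0],[-0.9,3.9,0,0]]]'|grep -E 'pos|force'
python3 -m pendant '[[[-0.1,0.5,0,0],[-0.2,1,0,0],[-0.3,1.5,0,0],[-0.4,2,0,0],[-0.4,2,0,0],[-0.4,2,0,0]]]'|grep -E 'pos|force'
```

```text
tcp_pos: [0.506, 0.25, 0.236]
contact_force: [-0.8, 0.7, -5.6]
tcp_pos: [0.5051, 0.2539, 0.2359]
contact_force: [-0.2, -0.1, -6.6]
tcp_pos: [0.5047, 0.2559, 0.2359]
contact_force: [-0.4, -0.2, -6.1]
```

```bash
for i in 1 2 3; do :; done; python3 -m pendant '[[[-0.1,0.5,0,0],[-0.2,1,0,0],[-0.2,1,0,0],[-0.2,1,0,0]]]'|grep -E 'pos|force'
python3 -m pendant '[[[-0.1,0.5,0,0],[-0.2,1,0,0],[-0.2,1,0,0],[-0.2,1,0,0]]]'|grep -E 'pos|force'
```

```text
tcp_pos: [0.5045, 0.2569, 0.236]
contact_force: [0.3, -0.0, -5.3]
tcp_pos: [0.5043, 0.2579, 0.2359]
contact_force: [0.3, 0.7, -6.1]
```

```bash
python3 -m pendant '[[[-0.1,0.5,0,0],[-0.2,1,0,0],[-0.2,1,0,0],[-0.2,1,0,0]]]'|grep -E 'pos|force'
python3 -m pendant '[[[-0.1,0.5,0,0],[-0.2,1,0,0],[-0.2,1,0,0],[-0.2,1,0,0]]]'|grep -E 'pos|force'
```

```text
tcp_pos: [0.5041, 0.2589, 0.236]
contact_force: [-0.1, 0.5, -6.6]
tcp_pos: [0.5039, 0.2599, 0.236]
contact_force: [0.3, -0.3, -5.6]
```

```bash
python3 -m pendant '[[[-0.1,0.5,0,0],[-0.2,1,0,0],[-0.2,1,0,0],[-0.2,1,0,0]]]'|grep -E 'pos|force'
python3 -m pendant '[[[-0.1,0.5,0,0],[-0.2,1,0,0],[-0.2,1,0,0],[-0.2,1,0,0]]]'|grep -E 'pos|force'
```

```text
tcp_pos: [0.5037, 0.2609, 0.2359]
contact_force: [0.4, 0.5, -5.8]
tcp_pos: [0.5036, 0.2613, 0.236]
contact_force: [2.1, -3.2, -5.9]
```

```bash
python3 -m pendant '[[[-0.1,0.5,0,0],[-0.2,1,0,0],[-0.2,1,0,0],[-0.2,1,0,0]]]'|grep -E 'pos|force'
```

```text
tcp_pos: [0.5034, 0.2617, 0.236]
contact_force: [2.6, -6.0, -5.3]
```

```bash
python3 -m pendant '[[[-0.1,0.5,0,0],[-0.2,1,0,0],[-0.2,1,0,0],[-0.2,1,0,0]]]'|grep -E 'pos|force'
```

```text
tcp_pos: [0.5033, 0.2621, 0.236]
contact_force: [2.9, -7.3, -5.1]
```

Back plate found (≈7.8 N along −y at ring-centre position matching the estimate). Hold lightly, back off ~1.3 mm to centre in the throat, then lower.

```bash
python3 -m pendant '[[[0.3,-1.5,0,0],[0.3,-1.5,0,0],[0.3,-1.5,0,0],[0.3,-1.5,0,0],[0.3,-1.5,0,0]]]'|grep -E 'pos|force|time'
python3 -m pendant '[[[0.3,-1.4,0,0],[0.5,-2.4,0,0],[0.5,-2.4,0,0],[0.5,-2.4,0,0]]]'|grep -E 'pos|force'
python3 -m pendant '[[[0,0,-1,0],[0,0,-2,0],[0,0,-3,0],[0,0,-5,0],[0,0,-7,0],[0,0,-9,0],[0,0,-10,0],[0,0,-10,0],[0,0,-10,0]]]'|grep -E 'pos|force'
```

```text
time: 20.35
tcp_pos: [0.5035, 0.2616, 0.236]
contact_force: [2.1, -5.4, -5.5]
tcp_pos: [0.5039, 0.2605, 0.236]
contact_force: [-0.1, 0.0, -6.0]
tcp_pos: [0.504, 0.2599, 0.226]
contact_force: [0.2, 0.3, -6.1]
```

```bash
python3 -m pendant '[[[0,0,-2,0],[0,0,-4,0],[0,0,-6,0],[0,0,-8,0],[0,0,-10,0],[0,0,-12,0],[0,0,-13,0],[0,0,-13,0],[0,0,-13,0]]]'|grep -E 'pos|force'
python3 -m pendant '[[[0,0,-1,0],[0,0,-2,0],[0,0,-3,0],[0,0,-4,0],[0,0,-4,0],[0,0,-4,0]]]'|grep -E 'pos|force'
```

```text
tcp_pos: [0.504, 0.26, 0.213]
contact_force: [0.5, -0.1, -5.4]
tcp_pos: [0.5039, 0.2599, 0.2089]
contact_force: [-0.6, -0.1, -6.2]
```

```bash
python3 -m pendant '[[[0,0,-0.5,0],[0,0,-1,0],[0,0,-1,0],[0,0,-1,0]]]'|grep -E 'pos|force'
```

```text
tcp_pos: [0.5039, 0.2599, 0.2079]
contact_force: [0.1, -0.3, -6.6]
```

```bash
python3 -m pendant '[[[0,0,-0.5,0],[0,0,-1,0],[0,0,-1,0],[0,0,-1,0]]]'|grep -E 'pos|force'
```

```text
tcp_pos: [0.5041, 0.2601, 0.2072]
contact_force: [1.4, -0.9, -3.4]
```

```bash
python3 -m pendant '[[[0,0,-0.5,0],[0,0,-1,0],[0,0,-1,0],[0,0,-1,0]]]'|grep -E 'pos|force'
```

```text
tcp_pos: [0.5044, 0.2601, 0.2069]
contact_force: [-1.7, -0.8, 5.2]
```

```bash
python3 - <<'E'
from h import *
b=ctrl.get_image('side')[260:420,180:380]
cv2.imwrite('pics/p2.png',cv2.resize(b,(700,560),interpolation=cv2.INTER_CUBIC))
s=ctrl.read_state();print(s['time'],s['contact_force'],s['torque'])
E
```

```text
24.4 [-1.73822032 -0.45021336  5.8328829 ] [-0.36179144  0.67030738  0.03210052]
```

View pics/p2.png

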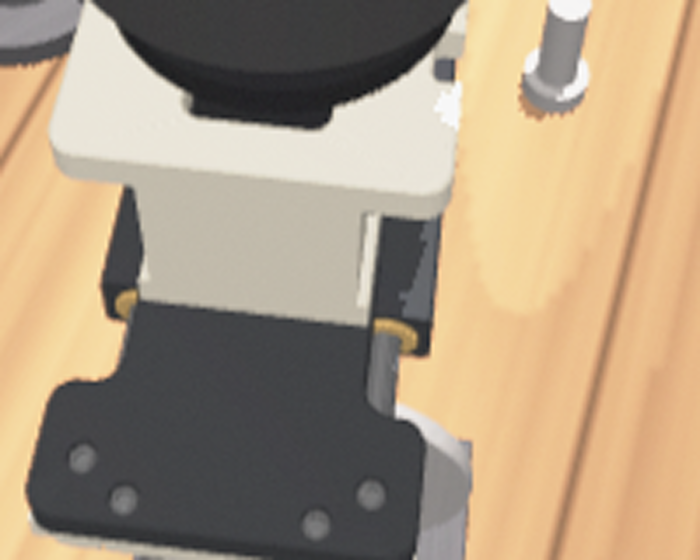

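The gripper hides the hook here. The hook carries the spacer (net push changed from −6 to +5.8 N); ease off 0.8 mm, then open gently.

```bash
python3 -m pendant '[[[0,0,0.8,0],[0,0,0.8,0],[0,0,0.8,0]]]'|grep -E 'pos|force'
python3 -m pendant '[[[0,0,0,0],[0,0,0,0],[0,0,0,0],[0,0,0,0],[0,0,0,0],[0,0,0,0],[0,0,0,0]]]' 12
python3 -m pendant '[[[0,0,0,0],[0,0,0,0],[0,0,0,0],[0,0,0,0],[0,0,0,0],[0,0,0,0],[0,0,0,0],[0,0,0,0]]]' 45|grep -E 'force|gap'
```

```text
tcp_pos: [0.5042, 0.2601, 0.2069]
contact_force: [0.3, -0.4, 1.9]
time: 25.4
tcp_pos: [0.5039, 0.26, 0.2067]
tool_rot: [[0.977, 0.214, -0.0], [0.214, -0.977, 0.0], [-0.0, -0.0, -1.0]]
contact_force: [-0.4, 0.5, 0.5]
finger_gap: 0.0119
contact_force: [-0.3, -0.0, 0.7]
finger_gap: 0.045
```

Force-free and open. Retract straight up, slowly at first, then away toward −y to view.

```bash
python3 -m pendant '[[[0,0,3,0],[0,0,8,0],[0,0,16,0],[0,0,25,0],[0,0,35,0],[0,0,50,0],[0,0,70,0],[0,0,90,0],[0,0,110,0],[0,0,130,0],[0,0,150,0],[0,0,150,0]]]'|grep -E 'pos|force'
python3 -m pendant '[[[0,-40,0,0],[0,-80,0,0],[0,-120,0,0],[0,-160,0,0],[0,-200,0,0],[0,-240,0,0],[0,-280,0,0],[0,-320,0,0],[0,-320,0,0],[0,-320,0,0]]]'
python3 - <<'E'
from h import *
A=ctrl.get_image('top');cv2.imwrite('pics/topf.png',A);B=ctrl.get_image('side');cv2.imwrite('pics/sidef.png',B)
u=np.array([-.213,.977,0]);o=np.array([.5179,.1973,0])+.0655*u
b=B[300:420,200:360]
c=np.zeros((600,800,3),np.uint8);c[:300,:400]=cv2.resize(b,(400,300),interpolation=cv2.INTER_CUBIC);c[:240,400:]=cv2.resize(A[210:300,50:200],(400,240),interpolation=cv2.INTER_CUBIC);c[300:,:400]=cv2.resize(B,(400,300));c[300:,400:]=cv2.resize(A,(400,300))
cv2.imwrite('pics/f.png',c)
for z in (.26,.19,.13):
    p=o+[0,0,z]; print(z,(proj('side',p)-[200,300])*2.5,(proj('top',p)-[50,210])*400/150+[400,0])
E
```

```text
tcp_pos: [0.505, 0.2604, 0.3607]
contact_force: [0.4, 0.1, -0.8]
time: 28.4
tcp_pos: [0.5037, -0.0609, 0.3568]
tool_rot: [[0.977, 0.211, 0.0], [0.211, -0.977, 0.0], [0.0, -0.0, -1.0]]
contact_force: [0.2, 1.2, 0.4]
finger_gap: 0.045
0.26 [158.04838201 102.1668251 ] [571.94675173 111.9893305 ]
0.19 [160.22779428 179.1502374 ] [603.15379634 114.63440894]
0.13 [161.75746723 233.18289792] [626.49248382 116.61257316]
```

View pics/f.png

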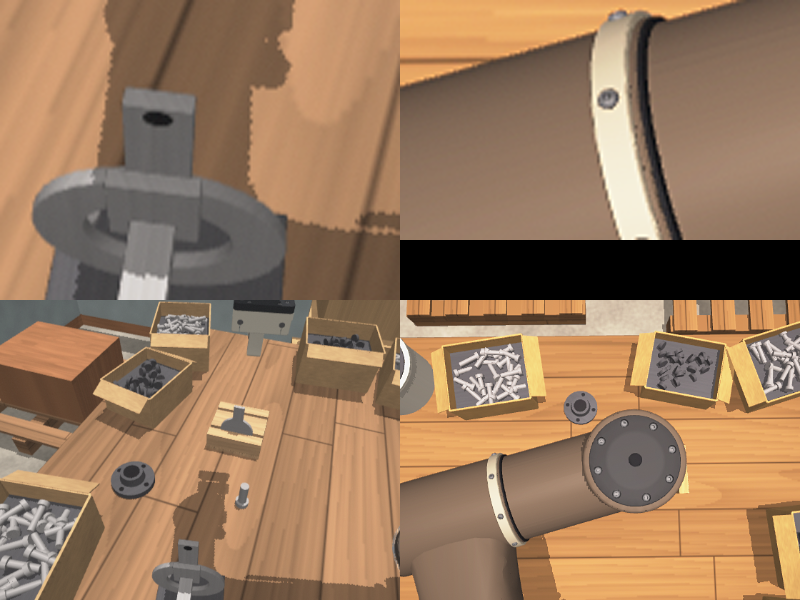

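The spacer hangs by its bore on the hook, upright: its handle end is at crop (158,95), predicted (158,102). The blank, flange and bolt are in place, and the gripper is well clear.

```bash
python3 -c "
from workcell import ctrl
s=ctrl.read_state();print(s['time'],s['contact_force']);print(ctrl.hand_in())"
```

```text
28.5 [-0.01888218  0.17543372  0.61966543]
the job is handed in; nothing more can be done
None
```

The spacer now hangs from the side hook by its bore, handle up, and I handed the job in at 28.5 s with the gripper open and clear.

- **Sequence:** I took the spacer from the rack, brought its bore in over the lip, and rested it against the back plate. The readings there were 4–8 N for about 1.5 s. I then backed off about 1.3 mm, lowered it into the throat, and opened the gripper once the wrist force had dropped to about 2 N.
- **Missed first grasp:** The jaws closed just above the handle and pressed on its top with about 5–6 N, because the fingertips sit about 27 mm behind the reported TCP. The stated value (`ctrl.tip_extent`) puts them 11 mm ahead. I regripped lower, and neither the spacer nor its neighbours moved.
- **Highest hook load:** Settling the spacer briefly pressed it on the throat with about 5.8 N plus its own 5.9 N weight. That is about 12 N, under the 15 N limit.
- **Last checks:** The side view shows the spacer upright on the hook, within about 3 px of the predicted spot. The blank, flange and bolt look undisturbed. The arm blocked the top camera's view of the hook, so only the side view confirms the final hang.

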